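Set the vaccine cool box one click colder

ROBOT

A 6-joint arm with a two-finger parallel gripper is mounted at the origin on the work surface. World frame = base frame: x ahead of the robot, y to its left, z up, the work surface at z = 0. Lengths are in mm, angles in degrees, forces in N, time in s.
With the tool pointing down it reaches from about 375 to 975 mm from the base axis. Payload 3.8 kg.
Tool frame: the origin (TCP) lies on the centre line of the jaws, within the pads' length; the fingertips stand 25 mm ahead of it and the grasp point (between the pads) lies 6 mm ahead of it; x points along the fingers, y is the direction in which the jaws open and shut, and the axes are right-handed (so a half turn about x gives the same grasp; the last joint's range is limited). The gripper opens to 88 mm and grips with 3 to 60 N. Pads are 18 mm wide; open, the fingers measure 123 mm over their backs; the gripper's body (75 mm by 187 mm) begins 45 mm behind the grasp point.
Start: joints at [70.021, 15.12, 91.902, -0, 72.978, -2.114], TCP at [207.069, 642.449, 263.706] pointing down, gripper open.
Joint ranges: [-150.88, 150.88], [-54.13, 125.18], [17.81, 147.31], [-75.09, 255.09], [0, 152.58], [-146.25, 146.25]. Speed limits (degrees/s): [147.25, 147.25, 180, 180, 180, 180].

INTERFACE

Orientations are given as [roll, pitch, yaw] about the fixed x, y, z axes, in that order (R = Rz(yaw) Ry(pitch) Rx(roll)).
In Python, from workcell import arm gives the robot as it stands.
- The arm moves only by the tool send_rows, never from a script. Its argument "steps" is a list of rows, each a list of 7 numbers: the turn, a rotation vector about the tool's x, y, z in degrees, then the shift along the tool's x, y, z in m, then the finger opening in m, from 0 to 0.0881. A call has 1 to 20 rows; each row shifts and turns the pose as measured when the row begins, along the tool's axes as they then stand; what a row does not reach is not made up. A row lasts 1/10 s, in which the tool goes at most 50 mm and 8.59 degrees, less where a joint would pass 70% of its speed; a pose out of reach is approached as far as the arm can. A call with a gripper value outside its range is refused whole. The fingers move at their own pace and stop on an object; "newtons" is the grip in N (left out, the last holds). Time passes only in rows, so rows that do not move let the fingers close. It gives the time, the measured TCP pose, the force and the opening at its end, in the units of the state.
- arm.observe(): the state, without advancing time (a new reading comes with each control period).
- arm.read_camera(name): name is "scene" or "side" or "wrist"; returns the picture (384x512x3 uint8, blue, green, red); there is no depth.
- arm.get_calibration(name): a dict with "mtx" (3x3 intrinsics, pixels), "origin" and "attitude" of the camera in the world. Camera axes: x right, y down, z forward; pixel columns grow to the right and rows downward; lengths in mm; the calibration is good to about 2 mm. A picture is of the moment at which its call begins: read the wrist's pose just before it. get_calibration takes no time and is no camera call; for the wrist camera it gives the pose at the moment of the call.
- arm.finish_job(): hands the job in, once; it reports no verdict.
The state is a dict: "time_s": time; "joint_pos": joint angles; "qvel": joint speeds; "joint_efforts": joint torques, N m; "ee_pos": TCP position; "eef_rot": TCP orientation; "force": force on the tool from outside, world axes, zero at the start; "ft_torque": the same for the moment, N m; "finger_gap": opening from 0.0 (shut) to 1.0 (fully open).
Only numpy, scipy, OpenCV 4.12 (cv2) and the standard library are available. Lean on these libraries where they do the work, as an engineer would, in place of code of your own. Each camera call takes 0.05 s, during which the arm holds its last target.

TASK

At the vaccination table, set the cool box one step colder: with a fingertip pressed on top of the knurled dial on its lid, turn the dial clockwise (seen from above) by one click, so that it rests in the next detent, and let go of it. Then press the round set button beside the dial all the way down and let it spring back. Only touch the dial and the button; leave the vials, the jar and the glove box standing where they are.

Things in the scene. Friction and masses are not known exactly. Their poses are not given: they have to be found in the camera images.
- coolbox: Cool box, white with a grey lid, 220 (x) by 320 (y) by 170 mm high, fixed to the table. Origin: centre of its underside; z up; its front (vent slots, dark window, latch) faces its -x. The dial and the set button sit on the flat lid (170 mm above the table), about 150 mm apart along the box's y; either one may be on the left.
- dial_base: Round grey collar of the dial, 100 mm in diameter and 19 mm high, fixed on the lid; it carries the dial. Origin: centre of its underside, on the dial's axis.
- dial_center (a point): Centre of the dial's flat top, on its vertical axis, 193 mm above the table. Flat black disc, 81 mm in diameter, with a ring of fine grey radial ribs round its edge and a white pointer line; stands 4 mm proud of its collar, too little to grip. Its top is level (the ribs are flush with it), rigid and grippy (friction about 1): a fingertip pressed on it with 5 to 15 N, 20 to 32 mm off centre, turns it.
- dial_mark (a point): Outer end of the dial's white pointer line, on its top, 36 mm from the axis; it turns with the dial. Three short white ticks on the collar show the three detents.
- dial (a joint): Angle of the dial in rad, growing clockwise seen from above. It rests in detents at 0, 0.7 and 1.4 (40 degrees apart), with stops at about -0.2 and 1.6; it starts resting at 0 or at 0.7. Turning out of a detent takes up to about 0.05 N m. Let go past the crest it snaps on to the next detent, before it back. The crests lie half-way, at 0.35 and 1.05.
- set_button_top (a point): Centre of the top of the set button: a white round push button 36 mm in diameter in a fixed grey housing on the lid. It is pressed straight down.
- set_button (a joint): How far the set button is pressed: 0 (up) to 0.006 m (fully down); sprung, about 5 N when fully down, springs back when let go.
- vial_a: Small glass vial with a metal cap, 24 mm in diameter, 42 mm high, loose, standing on the far part of the lid. Origin: centre of its underside.
- vial_b: A second vial of the same kind, standing on the far part of the lid. Origin: centre of its underside.
- swab_jar: White jar with a steel cap, 70 mm in diameter, 85 mm high, loose on the table beside the box. Origin: centre of its underside.
- glove_box: Cardboard glove box, 120 by 75 by 65 mm high, loose on the table on the other side of the box. Origin: centre of its underside.
There are look-alikes about, which are no part of the job. What is shaped like the swab_jar but pink or red is not meant.

How it is judged:
By the outcome, as a careful person would: the job done as asked, in the order asked, and still so for the second after the job is handed in, with the robot touching nothing.
It also fails if it takes over 38 s, if anything falls off the work surface, if the arm or the gripper's body presses on something with over 40 N, if the wrist force passes 120 N, or if a joint passes its speed limit or range.

## Working session

There is one attempt and no reset: what is moved stays moved. The work goes in short steps, Python scripts to look and compute and a tool call to move; the robot and the scene stay as the last step left them, time stands still between calls to the robot, and variables do not carry over. Pictures are saved under pics/ and viewed, and the job is handed in when it is done.

Besides the shell and the picture viewer there is one more tool, called by a JSON object that holds its "op" and its "data", one argument or row to a line. send_rows: Moves the arm, as the interface text tells. Its arguments: {"type":"object","properties":{"steps":{"type":"array"},"newtons":{"type":"number"}},"required":["steps"]}

```bash
mkdir -p pics
python3 - <<'E'
from workcell import arm
import cv2
s=arm.observe(); print(s)
for n in ("scene","side","wrist"):
    c=arm.get_calibration(n); print(n,c)
    cv2.imwrite(f"pics/{n}0.png",arm.read_camera(n))
E
```

```text
{'time_s': 0.0, 'joint_pos': array([ 7.00194379e+01,  1.51684289e+01,  9.19776379e+01, -2.17642303e-03,
        7.29770137e+01, -2.11418902e+00]), 'qvel': array([ 0.09929685,  0.10058185,  0.0069867 , -0.10999981, -0.00819399,
       -0.00763019]), 'joint_efforts': array([ 7.56626541e-04, -5.02107596e+01, -3.56876922e+01,  7.27047329e-02,
        2.94682500e-02, -1.43196658e-04]), 'ee_pos': array([206.88703118, 641.85515612, 262.43059936]), 'eef_rot': array([ -91.1461529 ,   89.87690181, -109.01188662]), 'force': array([ 0.62678177, -0.32415686,  0.58271337]), 'ft_torque': array([-0.06665055, -0.02006865,  0.05366677]), 'finger_gap': 1.0013674801979844}
scene {'mtx': array([[484.76588646,   0.        , 249.29574631],
       [  0.        , 484.76588646, 186.59104519],
       [  0.        ,   0.        ,   1.        ]]), 'origin': array([1288.30825682,  894.14883679,  950.45564831]), 'attitude': array([-125.66653982,    1.34417442,  137.16258103])}
side {'mtx': array([[433.35766869,   0.        , 253.95161771],
       [  0.        , 433.35766869, 192.54817   ],
       [  0.        ,   0.        ,   1.        ]]), 'origin': array([ 318.61006749, -578.02237245,  891.97697487]), 'attitude': array([-138.1014339 ,    0.54208431,  -21.78834046])}
wrist {'mtx': array([[337.74008535,   0.        , 251.9161676 ],
       [  0.        , 337.74008535, 192.10322866],
       [  0.        ,   0.        ,   1.        ]]), 'origin': array([127.05501144, 667.48570804, 383.34283531]), 'attitude': array([1.61462281e+02, 1.37525144e-01, 7.21012325e+01])}
```

View pics/scene0.png

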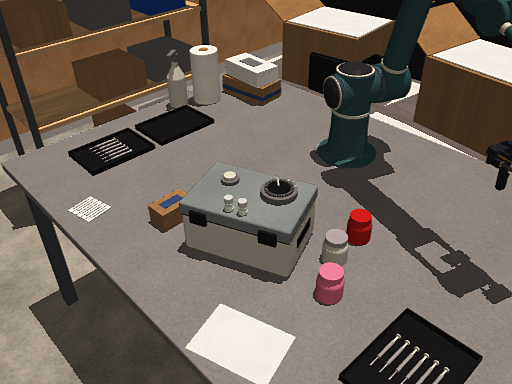

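View pics/side0.png

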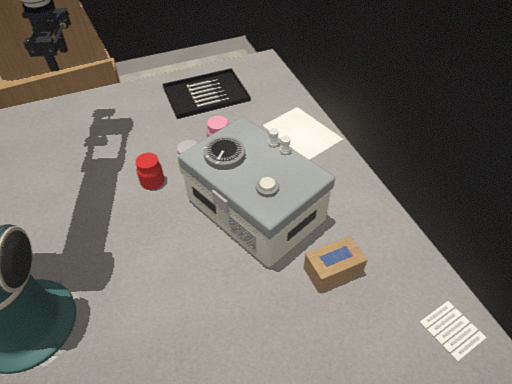

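View pics/wrist0.png

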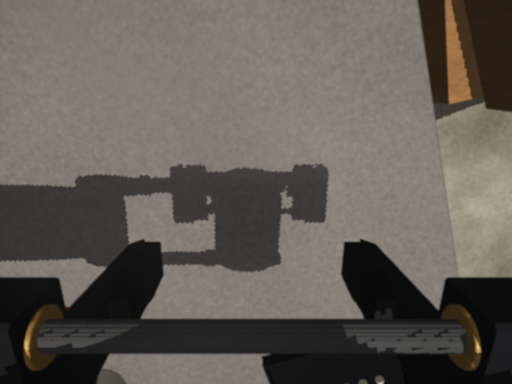

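The scene view shows one black dial with a white pointer at (279,190) and the white button at (230,178). The side view has them at (223,152) and (267,185). Possible look-alikes are the vial caps at scene (228,199) and (242,201), and the jars, where only the white one at (335,245) is part of the scene. I'll crop in close to check.

Run:
```python
import cv2,numpy as np
a=cv2.imread("pics/scene0.png")[160:225,215:305]; b=cv2.imread("pics/side0.png")[125:205,195:295]
cv2.imwrite("pics/c1.png",cv2.resize(a,None,fx=8,fy=8,interpolation=cv2.INTER_CUBIC))
cv2.imwrite("pics/c2.png",cv2.resize(b,None,fx=7,fy=7,interpolation=cv2.INTER_CUBIC))
```

```text
(no output)
```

View pics/c1.png

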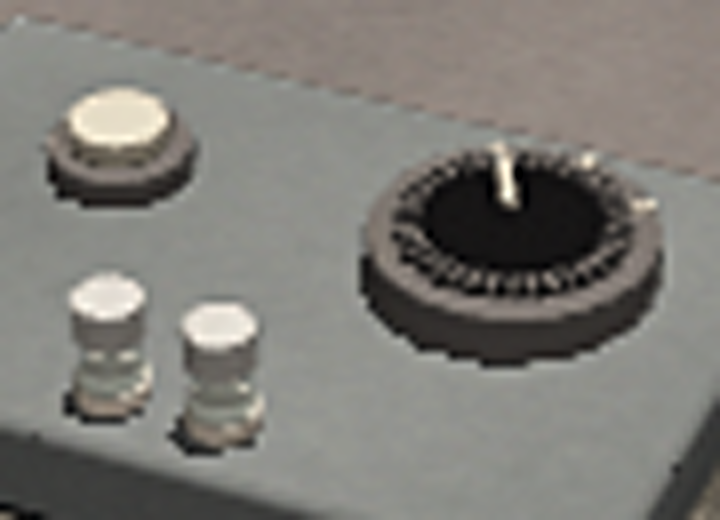

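View pics/c2.png

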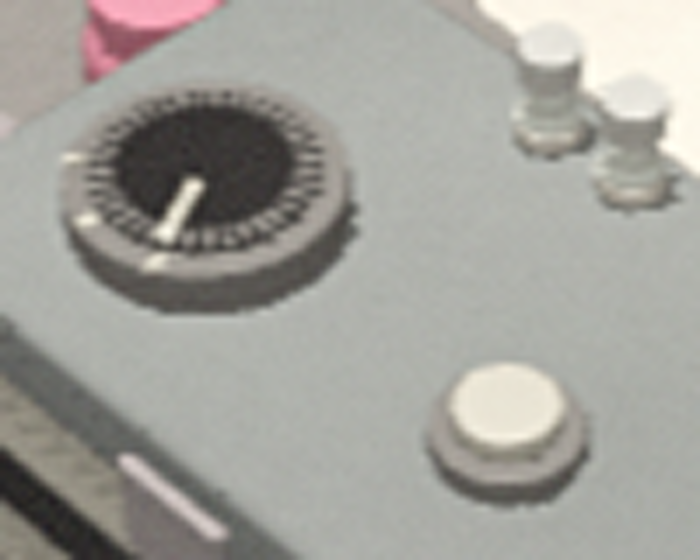

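```bash
cat > h.py <<'E'
import numpy as np, cv2
from scipy.spatial.transform import Rotation as R
def ray(c,u,v):
    d=R.from_euler('xyz',c['attitude'],degrees=True).as_matrix()@np.linalg.inv(c['mtx'])@np.array([u,v,1.]); return np.array(c['origin']),d
def onz(c,u,v,z):
    o,d=ray(c,u,v); return (o+d*(z-o[2])/d[2])[:2].round(1)
def tri(rs):
    A=[];b=[]
    for o,d in rs:
        d=d/np.linalg.norm(d);P=np.eye(3)-np.outer(d,d);A.append(P);b.append(P@o)
    return np.linalg.lstsq(np.vstack(A),np.hstack(b),rcond=None)[0].round(1)
E
python3 - <<'E'
from h import *
from workcell import arm
S=arm.get_calibration("scene");D=arm.get_calibration("side")
f=lambda x,y:((x+.5)/8-.5+215,(y+.5)/8-.5+160)
g=lambda x,y:((x+.5)/7-.5+195,(y+.5)/7-.5+125)
P={'dial':((512,222),(207,167),193),'btn':((119,119),(508,405),195),'mark':((501,148),(165,236),193),
't0':((497,146),(153,263),189),'t1':((588,161),(90,219),189),'t2':((645,205),(75,158),189),'va':((105,297),(552,45),212),'vb':((219,325),(633,97),212)}
for k,(a,b,z) in P.items():
    print(k,tri([ray(S,*f(*a)),ray(D,*g(*b))]),onz(S,*f(*a),z),onz(D,*g(*b),z))
# box orientation: lid corners scene approx, full-res
for u,v in ((216,164),(317,181),(300,237),(184,207)): print(onz(S,u,v,170))
E
```

```text
dial [531.3 165.5 193.3] [530.2 165.3] [531.9 165.1]
btn [583.2  25.  192. ] [585.3  28.8] [582.7  21.9]
mark [506.3 135.6 196.3] [501.9 132.4] [507.8 138.3]
t0 [500.4 129.  191.5] [497.9 126.5] [501.  131.6]
t1 [486.6 157.6 192.1] [482.2 154.8] [488.1 159.9]
t2 [491.3 188.6 191.9] [487.4 186.1] [492.6 191.1]
va [663.6 137.2 221.8] [670.3 121.3] [656.7 158.4]
vb [663.1 143.  204.1] [654.3 157.6] [671.3 123.1]
[554.3 -69.6]
[409.5 197.5]
[616.8 322.2]
[746.3  30.8]
```

```bash
cat >> h.py <<'E'
def tool(s):
    return np.array(s['ee_pos']),R.from_euler('xyz',s['eef_rot'],degrees=True).as_matrix()
def report(s,targets):
    p,M=tool(s); print('t',s['time_s'],'p',p.round(1),'F',s['force'].round(2),'gap',round(s['finger_gap'],3),'j',s['joint_pos'].round(1))
    print(M.round(3).tolist())
    print('tool y dir',np.degrees(np.arctan2(M[1,1],M[0,1])).round(2),'z dir',np.degrees(np.arctan2(M[1,2],M[0,2])).round(2))
    for k,t in targets.items(): print(k,'shift in tool mm',(M.T@(np.array(t)-p)).round(1))
E
python3 - <<'E'
from h import *
from workcell import arm
report(arm.observe(),{'above dial':[531,165,280],'above btn':[583,25,280]})
E
```

```text
t 0.15 p [206.9 642.  262.7] F [-0.51  0.57  0.7 ] gap 1.0 j [70.  15.2 92.  -0.  73.  -2.1]
[[-0.001, 0.307, 0.952], [-0.002, 0.952, -0.307], [-1.0, -0.002, -0.0]]
tool y dir 72.13 z dir -17.87
above dial shift in tool mm [ -16.7 -354.6  454.8]
above btn shift in tool mm [ -16.5 -471.9  547.3]
```

{"op": "send_rows", "data": {
  "steps": [
    [0,0,0,-0.01,0,0,0],
    [0,0,0,-0.002,-0.0295,0.035,0],
    [0,0,0,-0.002,-0.0295,0.035,0],
    [0,0,0,-0.001,-0.0295,0.035,0],
    [0,0,0,-0.001,-0.0295,0.035,0],
    [0,0,0,-0.001,-0.0295,0.035,0],
    [0,0,0,-0.001,-0.0295,0.035,0],
    [0,0,0,-0.001,-0.0295,0.035,0],
    [0,0,0,-0.001,-0.0295,0.035,0],
    [0,0,0,-0.001,-0.0295,0.035,0],
    [0,0,0,-0.001,-0.0295,0.035,0],
    [0,0,0,-0.001,-0.0295,0.035,0]
  ],
  "newtons": 20
}}

```text
time_s: 1.35
ee_pos: [481.6, 206.0, 293.9]
eef_rot: [48.4, 89.6, 31.2]
force: [0.9, 0.6, 0.5]
finger_gap: 0.01
```

Run:
```python
from h import *
from workcell import arm
s=arm.observe();report(s,{'above dial':[531,165.3,280],'contact':[553.8,157.6,218]})
c=arm.get_calibration("wrist");im=arm.read_camera("wrist");cv2.imwrite("pics/w1.png",im)
np.save("w1.npy",c,allow_pickle=True)
```

```text
t 1.35 p [481.6 206.  293.9] F [0.86 0.57 0.45] gap 0.01 j [ 2.040e+01 -2.700e+00  1.083e+02  1.000e-01  7.390e+01 -5.240e+01]
[[0.007, 0.296, 0.955], [0.004, 0.955, -0.296], [-1.0, 0.006, 0.005]]
tool y dir 72.8 z dir -17.2
above dial shift in tool mm [ 14.  -24.4  59.2]
contact shift in tool mm [ 76.1 -25.4  82.9]
```

View pics/w1.png

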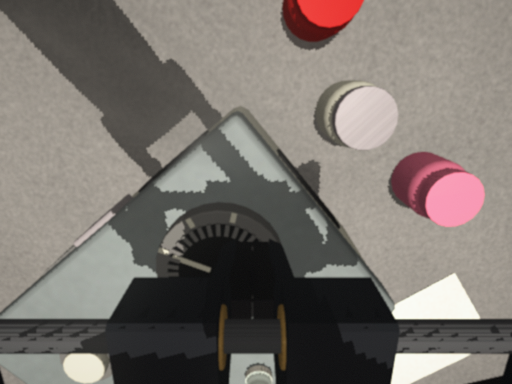

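Run:
```python
from h import *
im=cv2.imread("pics/w1.png")[190:290,130:290]
cv2.imwrite("pics/w1c.png",cv2.resize(im,None,fx=5,fy=5,interpolation=cv2.INTER_CUBIC))
c=np.load("w1.npy",allow_pickle=True).item()
for p in ((188,222),(234,217)): print(onz(c,*p,189))
print('btn',onz(c,85,368,193), 'vial',onz(c,260,372,212))
```

```text
[482.4 157.3]
[488.6 190.4]
btn [580.2  28.9] vial [609.1 173. ]
```

View pics/w1c.png

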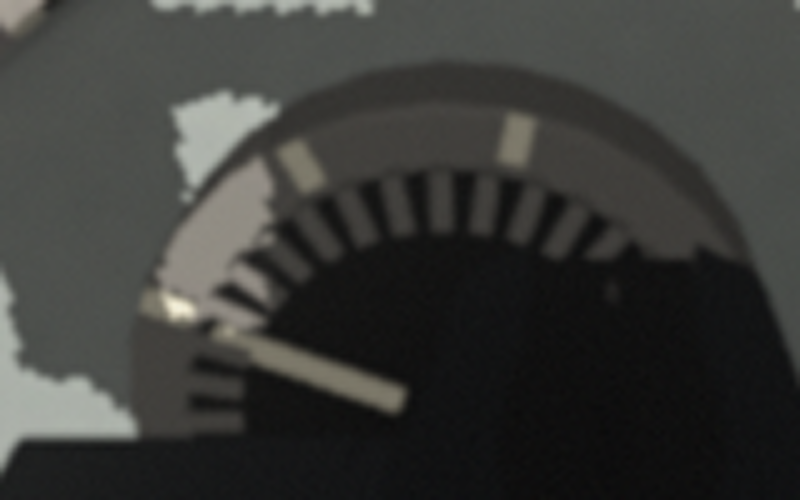

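The wrist view agrees with the triangulation to about 4 mm. The pointer, at (165,252), sits on the first tick, and the other two ticks lie clockwise of it at (188,222) and (234,217). So the dial is at 0 and the target is 0.7. Next I move above the contact point.

{"op": "send_rows", "data": {
  "steps": [
    [0,0,0,0.01,-0.012,0.04,0],
    [0,0,0,0.015,-0.012,0.03,0],
    [0,0,0,0.012,0,0.008,0],
    [0,0,0,0,0,0,0],
    [0,0,0,0,0,0,0]
  ]
}}

```text
time_s: 1.9
ee_pos: [556.3, 150.6, 261.2]
eef_rot: [23.4, 89.2, 5.6]
force: [0.1, -0.9, -0.7]
finger_gap: 0.006
```

```bash
cat > r.py <<'E'
from h import *
from workcell import arm
s=arm.observe();report(s,{'dial':[531,165.3,218],'contact':[553.8,157.6,218],'btn':[582.5,25.5,218]})
E
python3 r.py
```

```text
t 1.9 p [556.3 150.6 261.2] F [ 0.13 -0.94 -0.7 ] gap 0.006 j [ 1.270e+01  4.100e+00  1.049e+02 -1.000e-01  7.010e+01 -5.940e+01]
[[0.014, 0.306, 0.952], [0.001, 0.952, -0.306], [-1.0, 0.006, 0.013]]
tool y dir 72.2 z dir -17.81
dial shift in tool mm [ 42.9   6.  -29.2]
contact shift in tool mm [43.2  5.6 -5.1]
btn shift in tool mm [  43.4 -111.4   62.6]
```

{"op": "send_rows", "data": {
  "steps": [
    [0,0.8,0,0.012,0.0055,-0.005,0],
    [0,0,0,0.012,0,0,0],
    [0,0,0,0.007,0,0,0],
    [0,0,0,0,0,0,0],
    [0,0,0,0,0,0,0]
  ]
}}

```text
time_s: 2.4
ee_pos: [550.2, 162.2, 228.6]
eef_rot: [109.7, 89.6, 92.3]
force: [1.2, -0.3, 0.5]
finger_gap: 0.005
```

```bash
python3 r.py
```

```text
t 2.4 p [550.2 162.2 228.6] F [ 1.22 -0.33  0.5 ] gap 0.005 j [ 13.7   5.6 106.9   0.4  67.5 -59. ]
[[-0.0, 0.3, 0.954], [0.007, 0.954, -0.3], [-1.0, 0.007, -0.002]]
tool y dir 72.53 z dir -17.46
dial shift in tool mm [ 10.6  -2.9 -19.2]
contact shift in tool mm [10.6 -3.4  4.9]
btn shift in tool mm [   9.6 -120.8   71.9]
```

{"op": "send_rows", "data": {
  "steps": [
    [0,0,0.4,0.003,-0.003,0.005,0],
    [0,0,0,0.002,0,0,0],
    [0,0,0,0,0,0,0]
  ]
}}

```text
time_s: 2.7
ee_pos: [554.6, 157.8, 223.9]
eef_rot: [94.7, 89.2, 77.2]
force: [0.1, 0.6, -1.5]
finger_gap: 0.005
```

```bash
python3 r.py
```

```text
t 2.7 p [554.6 157.8 223.9] F [ 0.11  0.59 -1.52] gap 0.005 j [ 13.    5.9 107.    0.8  66.7 -59.9]
[[0.003, 0.3, 0.954], [0.014, 0.954, -0.3], [-1.0, 0.015, -0.001]]
tool y dir 72.56 z dir -17.44
dial shift in tool mm [  5.9   0.  -24.8]
contact shift in tool mm [ 5.9 -0.5 -0.7]
btn shift in tool mm [   4.1 -117.9   66.2]
```

{"op": "send_rows", "data": {
  "steps": [
    [0,0,-0.8,0.002,0,0,0],
    [0,0,0,0.002,0,0,0],
    [0,0,0,0,0,0,0]
  ]
}}

```text
time_s: 3.0
ee_pos: [555.2, 157.4, 220.1]
eef_rot: [154.6, 90.0, 137.1]
force: [-0.1, -0.4, 0.6]
finger_gap: 0.002
```

```bash
python3 r.py
```

```text
t 3.0 p [555.2 157.4 220.1] F [-0.08 -0.45  0.65] gap 0.002 j [ 13.3   6.4 106.9   0.   66.7 -59.2]
[[-0.0, 0.301, 0.954], [0.0, 0.954, -0.301], [-1.0, 0.0, -0.0]]
tool y dir 72.5 z dir -17.5
dial shift in tool mm [  2.2   0.3 -25.5]
contact shift in tool mm [ 2.1 -0.2 -1.4]
btn shift in tool mm [   2.1 -117.6   65.7]
```

Level and right at the contact position. I press in small increments.

{"op": "send_rows", "data": {
  "steps": [
    [0,0,0,0.0015,0,-0.001,0],
    [0,0,0,0.001,0,0,0]
  ]
}}

```text
time_s: 3.2
ee_pos: [554.4, 157.9, 218.4]
eef_rot: [75.7, 90.0, 58.2]
force: [-3.0, -0.4, 6.8]
finger_gap: 0.007
```

{"op": "send_rows", "data": {
  "steps": [
    [0,0,0,0.001,0,0,0]
  ]
}}

```text
time_s: 3.3
ee_pos: [554.5, 158.1, 218.4]
eef_rot: [62.1, 89.9, 44.6]
force: [-2.0, -0.2, 7.7]
finger_gap: 0.006
```

{"op": "send_rows", "data": {
  "steps": [
    [0,0,0,0.001,0,0,0]
  ]
}}

```text
time_s: 3.4
ee_pos: [554.6, 158.2, 218.4]
eef_rot: [55.5, 89.9, 38.0]
force: [-1.9, 0.1, 4.5]
finger_gap: 0.002
```

{"op": "send_rows", "data": {
  "steps": [
    [0,0,0,0.0018,0,0,0],
    [5,0,0,0.0018,-0.0021,-0.0001,0],
    [5,0,0,0.0018,-0.0021,-0.0001,0]
  ]
}}

```text
time_s: 3.7
ee_pos: [554.5, 155.6, 218.4]
eef_rot: [56.3, 89.6, 28.6]
force: [-0.7, 1.0, 6.0]
finger_gap: 0.006
```

```bash
python3 r.py
```

```text
t 3.7 p [554.5 155.6 218.4] F [-0.72  0.97  5.96] gap 0.006 j [ 1.310e+01  6.100e+00  1.074e+02  1.000e-01  6.610e+01 -4.920e+01]
[[0.007, 0.466, 0.885], [0.004, 0.885, -0.466], [-1.0, 0.006, 0.004]]
tool y dir 62.25 z dir -27.75
dial shift in tool mm [  0.3  -2.3 -25.3]
contact shift in tool mm [ 0.4  1.5 -1.5]
btn shift in tool mm [ 1.000e-01 -1.021e+02  8.540e+01]
```

{"op": "send_rows", "data": {
  "steps": [
    [5,0,0,0.0025,-0.0035,-0.0003,0],
    [5,0,0,0.0025,-0.0035,-0.0003,0]
  ]
}}

```text
time_s: 3.9
ee_pos: [553.2, 151.8, 218.4]
eef_rot: [66.6, 89.0, 28.4]
force: [-0.0, 1.2, 8.3]
finger_gap: 0.012
```

```bash
python3 r.py
```

```text
t 3.9 p [553.2 151.8 218.4] F [-0.05  1.19  8.27] gap 0.012 j [ 12.7   5.5 108.    0.3  65.5 -39.2]
[[0.015, 0.618, 0.786], [0.008, 0.786, -0.618], [-1.0, 0.016, 0.007]]
tool y dir 51.83 z dir -38.17
dial shift in tool mm [  0.1  -3.1 -25.8]
contact shift in tool mm [ 0.4  4.9 -3.1]
btn shift in tool mm [ -0.2 -81.2 101.1]
```

{"op": "send_rows", "data": {
  "steps": [
    [5,0.3,-0.5,0.0028,-0.0042,-0.0005,0],
    [5,0.2,-0.4,0.0028,-0.0042,-0.0005,0],
    [4,0,0,0.0028,-0.0035,-0.0004,0]
  ]
}}

```text
time_s: 4.2
ee_pos: [549.1, 146.2, 218.3]
eef_rot: [84.5, 89.1, 31.7]
force: [-2.2, -0.4, 10.8]
finger_gap: 0.006
```

```bash
python3 r.py;  python3 - <<'E'
from h import *
from workcell import arm
for n in("scene","side"):
    im=arm.read_camera(n); im=im[150:230,210:310] if n=="scene" else im[125:205,195:295]
    cv2.imwrite(f"pics/{n}2.png",cv2.resize(im,None,fx=6,fy=6,interpolation=cv2.INTER_CUBIC))
E
```

```text
t 4.2 p [549.1 146.2 218.3] F [-2.25 -0.38 10.78] gap 0.006 j [ 12.2   5.  108.6   0.3  65.6 -25.1]
[[0.013, 0.796, 0.605], [0.008, 0.605, -0.796], [-1.0, 0.015, 0.001]]
tool y dir 37.23 z dir -52.77
dial shift in tool mm [  0.2  -2.9 -26.2]
contact shift in tool mm [ 0.4 10.6 -6.2]
btn shift in tool mm [ -0.2 -46.4 116.3]
```

View pics/scene2.png

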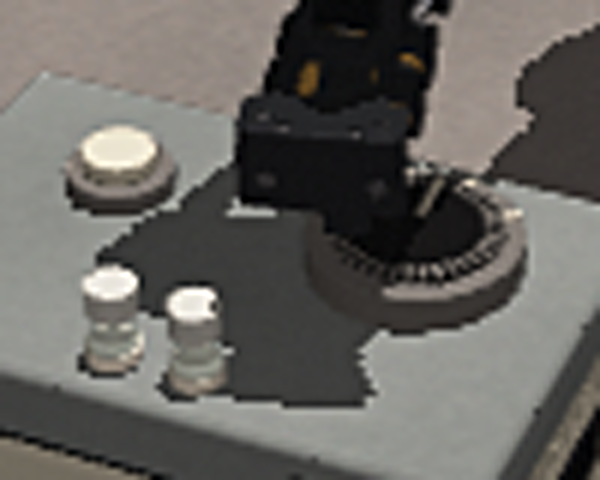

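View pics/side2.png

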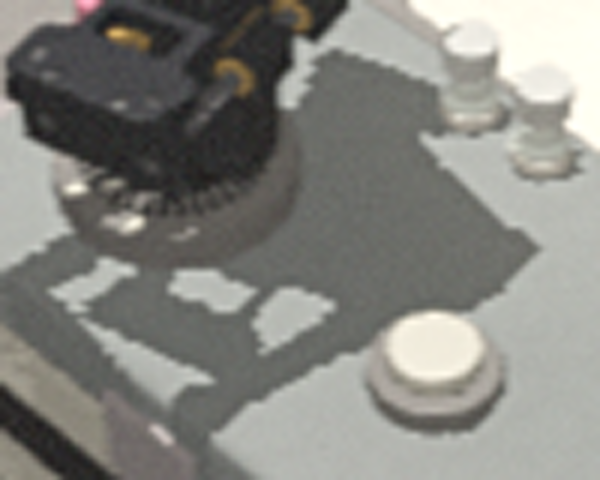

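The pointer is now nearly at the second tick, well past the crest. One more small row, then I lift off.

{"op": "send_rows", "data": {
  "steps": [
    [4,0.2,-0.5,0.0025,-0.004,-0.0005,0],
    [0,0,0,-0.004,0,0,0],
    [0,0,0,-0.01,0,0,0],
    [0,0,0,-0.02,0,0,0],
    [0,0,0,-0.02,0,0,0],
    [0,0,0,0,0,0,0]
  ]
}}

```text
time_s: 4.9
ee_pos: [546.3, 144.1, 275.1]
eef_rot: [96.0, 89.4, 39.4]
force: [1.0, -1.3, 0.6]
finger_gap: 0.002
```

```bash
sed -i "s/'dial':/'btnhi':[582.5,25.5,250],'dial':/" r.py; python3 r.py
```

```text
t 4.9 p [546.3 144.1 275.1] F [ 0.97 -1.31  0.63] gap 0.002 j [ 12.1   2.5 105.2   0.3  71.8 -21.4]
[[0.008, 0.834, 0.551], [0.007, 0.551, -0.834], [-1.0, 0.01, -0.001]]
tool y dir 33.44 z dir -56.56
btnhi shift in tool mm [ 24.6 -35.4 119. ]
dial shift in tool mm [ 57.1  -1.6 -26. ]
contact shift in tool mm [57.2 13.1 -7. ]
btn shift in tool mm [ 56.6 -35.7 119. ]
```

{"op": "send_rows", "data": {
  "steps": [
    [0,0,-0.5,0,-0.012,0.038,0],
    [0,0,0,0,-0.012,0.038,0],
    [0,0,0,0.005,-0.01,0.036,0],
    [0,0,0,0,0,0,0],
    [0,0,0,0,0,0,0]
  ]
}}

```text
time_s: 5.4
ee_pos: [580.0, 30.0, 267.1]
eef_rot: [163.5, 89.8, 107.3]
force: [-0.4, -0.2, -1.3]
finger_gap: 0.005
```

```bash
python3 r.py;  python3 - <<'E'
from h import *
from workcell import arm
for n in("scene","side"):
    im=arm.read_camera(n); im=im[150:230,210:310] if n=="scene" else im[125:205,195:295]
    cv2.imwrite(f"pics/{n}3.png",cv2.resize(im,None,fx=6,fy=6,interpolation=cv2.INTER_CUBIC))
E
```

```text
t 5.4 p [580.   30.  267.1] F [-0.43 -0.15 -1.26] gap 0.005 j [  0.4   4.9 103.5   0.2  71.7 -33.4]
[[-0.001, 0.831, 0.557], [0.003, 0.557, -0.831], [-1.0, 0.001, -0.003]]
tool y dir 33.81 z dir -56.19
btnhi shift in tool mm [17.1 -0.5  5.2]
dial shift in tool mm [  49.5   34.5 -139.5]
contact shift in tool mm [  49.5   49.2 -120.5]
btn shift in tool mm [49.1 -0.5  5.3]
```

View pics/scene3.png

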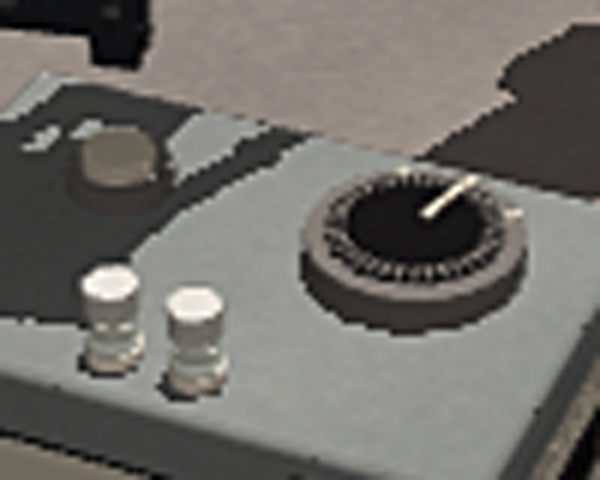

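View pics/side3.png

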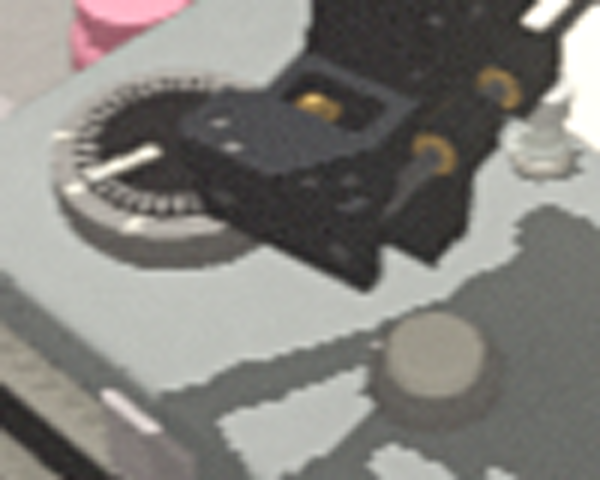

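Both views show the pointer aligned with the second (middle) tick. Now I lower over the button.

{"op": "send_rows", "data": {
  "steps": [
    [0,0,0,0.015,0,0.005,0],
    [0,0,0,0.015,0,0,0],
    [0,0,0,0.008,0,0,0],
    [0,0,0,0,0,0,0],
    [0,0,0,0,0,0,0]
  ]
}}

```text
time_s: 6.0
ee_pos: [580.8, 30.3, 224.0]
eef_rot: [-162.8, 89.7, 141.5]
force: [0.4, 1.1, -0.1]
finger_gap: 0.003
```

```bash
python3 r.py;  python3 - <<'E'
from h import *
from workcell import arm
for n in("scene","side"):
    im=arm.read_camera(n); im=im[150:230,190:290] if n=="scene" else im[135:215,210:310]
    cv2.imwrite(f"pics/{n}4.png",cv2.resize(im,None,fx=6,fy=6,interpolation=cv2.INTER_CUBIC))
E
```

```text
t 6.0 p [580.8  30.3 224. ] F [ 0.45  1.15 -0.1 ] gap 0.003 j [  0.4   6.8 106.    0.2  67.4 -33.9]
[[-0.004, 0.827, 0.562], [0.003, 0.562, -0.827], [-1.0, -0.002, -0.005]]
tool y dir 34.21 z dir -55.79
btnhi shift in tool mm [-26.1  -1.4   4.8]
dial shift in tool mm [   6.6   34.7 -139.6]
contact shift in tool mm [   6.5   49.2 -120.5]
btn shift in tool mm [ 5.9 -1.3  4.9]
```

View pics/scene4.png

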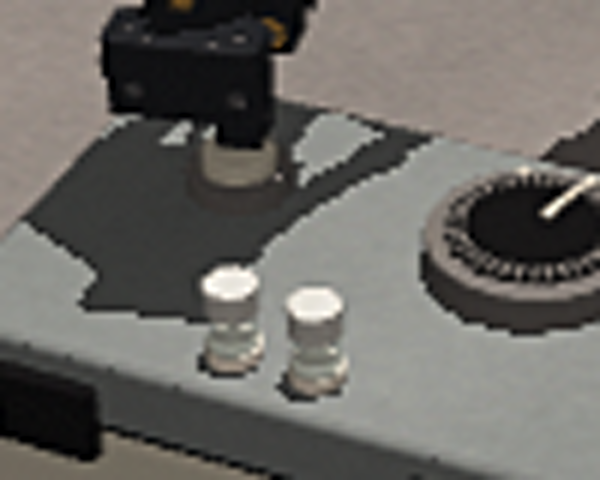

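View pics/side4.png

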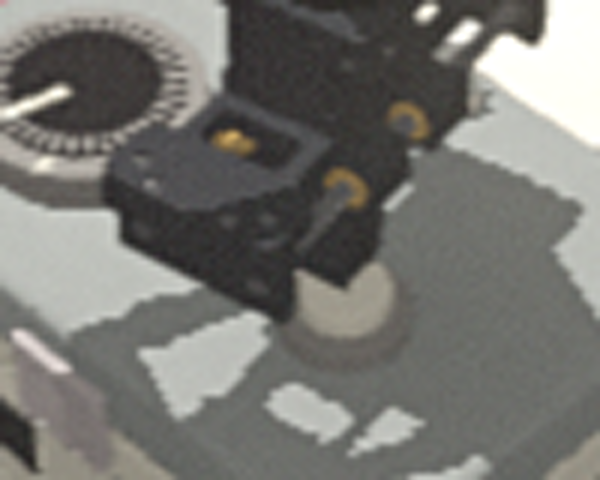

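{"op": "send_rows", "data": {
  "steps": [
    [0,0,0,0,-0.001,0.004,0],
    [0,0,0,0,0,0.002,0],
    [0,0,0,0,0,0,0]
  ]
}}

```text
time_s: 6.4
ee_pos: [584.9, 24.2, 226.1]
eef_rot: [150.3, 89.8, 94.5]
force: [-0.2, -0.1, -0.1]
finger_gap: 0.01
```

{"op": "send_rows", "data": {
  "steps": [
    [0,0,0,0.002,0,0,0],
    [0,0,0,0.002,0,0,0],
    [0,0,0,0.002,0,0,0]
  ]
}}

```text
time_s: 6.7
ee_pos: [585.6, 23.9, 220.9]
eef_rot: [114.3, 89.8, 58.5]
force: [-0.4, 0.2, 0.5]
finger_gap: 0.005
```

{"op": "send_rows", "data": {
  "steps": [
    [0,0,0,0.002,0,0,0],
    [0,0,0,0.002,0,0,0]
  ]
}}

```text
time_s: 6.9
ee_pos: [585.5, 23.9, 216.5]
eef_rot: [117.4, 89.8, 61.5]
force: [-0.2, 0.2, 2.0]
finger_gap: 0.005
```

{"op": "send_rows", "data": {
  "steps": [
    [0,0,0,0.002,0,0,0],
    [0,0,0,0.002,0,0,0]
  ]
}}

```text
time_s: 7.1
ee_pos: [585.5, 23.9, 212.9]
eef_rot: [113.4, 89.8, 57.5]
force: [-1.0, -0.4, 2.9]
finger_gap: 0.007
```

{"op": "send_rows", "data": {
  "steps": [
    [0,0,0,0.002,0,0,0],
    [0,0,0,0.002,0,0,0]
  ]
}}

```text
time_s: 7.3
ee_pos: [585.6, 23.9, 211.2]
eef_rot: [105.7, 89.8, 49.9]
force: [-7.6, -0.2, 17.9]
finger_gap: 0.006
```

{"op": "send_rows", "data": {
  "steps": [
    [0,0,0,0.002,0,0,0],
    [0,0,0,0.002,0,0,0]
  ]
}}

```text
time_s: 7.5
ee_pos: [585.6, 23.9, 211.3]
eef_rot: [97.0, 89.8, 41.2]
force: [-6.3, -0.2, 11.2]
finger_gap: 0.001
```

{"op": "send_rows", "data": {
  "steps": [
    [0,0,0,0.0025,0,0,0]
  ]
}}

```text
time_s: 7.6
ee_pos: [585.6, 23.9, 211.2]
eef_rot: [92.1, 89.8, 36.3]
force: [-7.2, -0.7, 14.6]
finger_gap: 0.002
```

It's at a hard stop, about 6 mm below first contact. A quick picture while pressed will show that it's the button bottoming out and not the housing.

Run:
```python
from h import *
from workcell import arm
print(arm.observe()['force'])
for n in("scene","side"):
    im=arm.read_camera(n); im=im[160:200,205:255] if n=="scene" else im[160:210,240:300]
    cv2.imwrite(f"pics/{n}5.png",cv2.resize(im,None,fx=10,fy=10,interpolation=cv2.INTER_CUBIC))
```

```text
[-7.23881268 -0.68862454 14.57095019]
```

View pics/scene5.png

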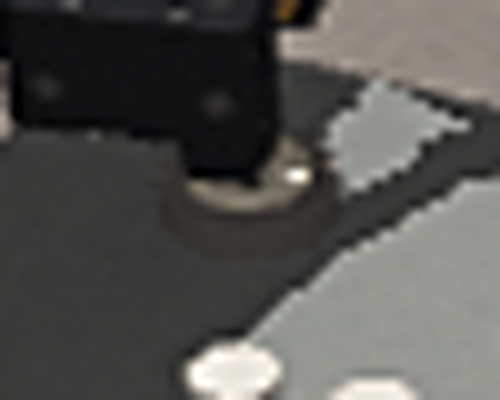

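View pics/side5.png

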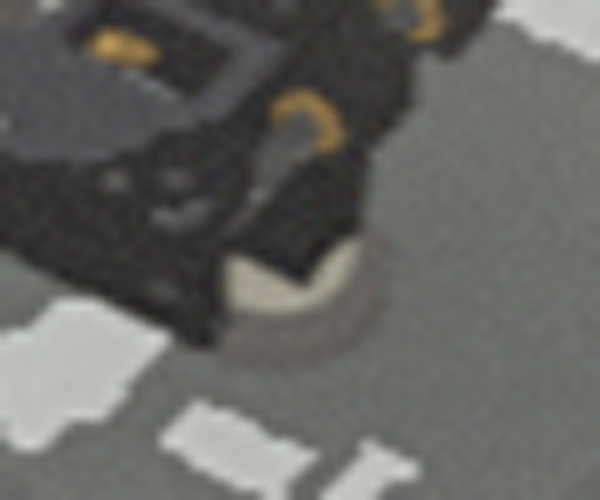

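The button's rim is nearly level with the housing and the fingertip is on the button, so it's fully down. I release it.

{"op": "send_rows", "data": {
  "steps": [
    [0,0,0,-0.004,0,0,0],
    [0,0,0,-0.006,0,0,0],
    [0,0,0,-0.015,0,0,0],
    [0,0,0,-0.03,0,0,0],
    [0,0,0,-0.03,0,0,0],
    [0,0,0,-0.03,0,0,0],
    [0,0,0,0,0,0,0],
    [0,0,0,0,0,0,0]
  ]
}}

```text
time_s: 8.5
ee_pos: [584.9, 23.8, 331.9]
eef_rot: [98.2, 89.8, 42.4]
force: [0.5, 0.4, -0.7]
finger_gap: 0.005
```

Run:
```python
from h import *
from workcell import arm
print(arm.observe()['force'],arm.observe()['ee_pos'])
for n in("scene","side"):
    im=arm.read_camera(n); im=im[130:280,140:340] if n=="scene" else im[120:270,170:370]
    cv2.imwrite(f"pics/{n}6.png",cv2.resize(im,None,fx=4,fy=4,interpolation=cv2.INTER_CUBIC))
```

```text
[ 0.45405026  0.44839327 -0.71611405] [584.91197076  23.82047164 331.85281385]
```

View pics/scene6.png

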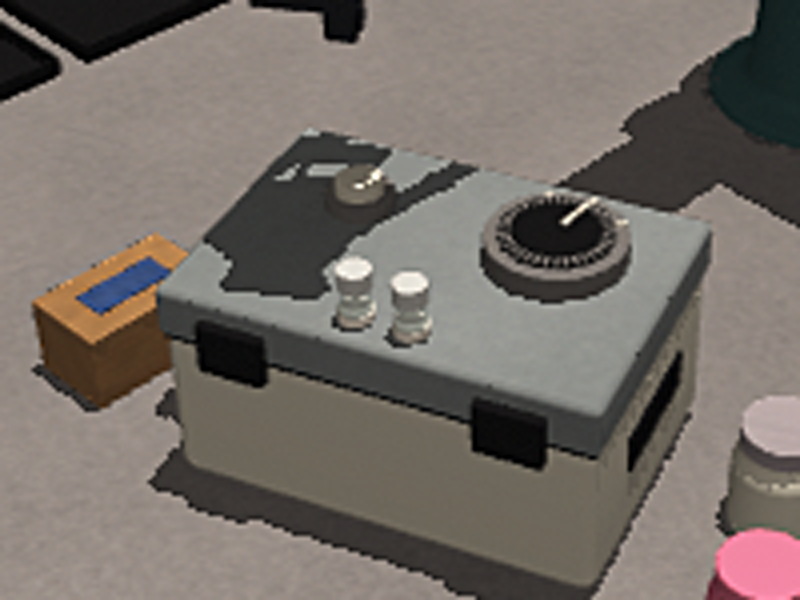

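View pics/side6.png

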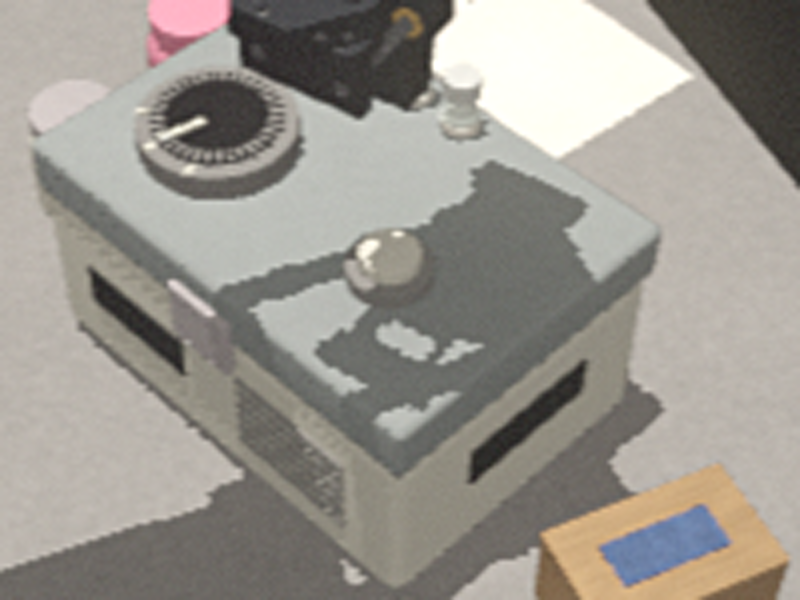

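The final views show the pointer on the middle tick (scene crop (580,212)) and the button back up (360,185). Both vials, the jar and the glove box are where they were, and the arm is clear.

```bash
python3 -c "
from workcell import arm
print(arm.finish_job())"
```

```text
the job is handed in; nothing more can be done
None
```

The job is done and handed in at about 8.6 s. The cool box is set one click colder, and the set button was pressed fully and released afterwards.

- **Dial:** I pressed the closed fingertips on it with about 5–11 N, roughly 25 mm off centre, and turned it clockwise by about 39° of tool rotation. After I lifted off, both fixed cameras showed the pointer moved from the first tick to the middle one, where it rests.
- **Button:** I pressed it down to a hard stop about 6 mm below first contact, at 11–18 N. It looked nearly level with its housing while pressed, and back up after release.
- **Surroundings:** The vials, jar and glove box look unmoved in the last pictures. The arm ended well above the lid, with force readings back near zero.

No check failed. The wrist camera's positions differed from the fixed cameras' by about 4 mm, which didn't matter here. During the turn, the arm's sideways motion lagged the commands, so I enlarged the later steps to make up for it.

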